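# Put the plating kit into its fitted trays

### The arm

A 6-joint arm with a two-finger parallel gripper is mounted at the origin on a cart in front of the work surface, level with it; the furniture and walls round the work are solid. World frame = base frame: x ahead of the robot, y to its left, z up, the work surface at z = 0. Lengths are in m, angles in rad, forces in N, time in s.
With the tool pointing down it reaches from about 0.3 to 0.775 m from the base axis. Payload 14.6 kg.
Tool frame: the origin (TCP) lies at the centre of the arm's flange, where the gripper is bolted on; the fingertips stand 199 mm ahead of it and the grasp point (between the pads) lies 180 mm ahead of it; z points along the fingers, y is the line along which they close (so a half turn about z gives the same grasp; the last joint's range is limited). The gripper opens to 94 mm and grips with 3 to 60 N. Pads are 16 mm wide; open, the fingers measure 119 mm over their backs; the gripper's body (75 mm by 177 mm) begins 78 mm behind the grasp point.
Start: joints at [-1.201, 0.3, 1.521, -0, 1.321, -0.067], TCP at [0.233, -0.498, 0.405] pointing down, gripper open.
Joint ranges: [-3.03, 3.03], [-0.79, 2.21], [0.23, 2.52], [-1.04, 4.18], [0, 3.07], [-2.55, 2.55]. Speed limits (rad/s): [2.22, 2.22, 2.57, 3.14, 3.14, 3.14].

### API

Orientations are given as [roll, pitch, yaw] about the fixed x, y, z axes, in that order (R = Rz(yaw) Ry(pitch) Rx(roll)).
In Python, from cell import r gives the robot as it stands.
- The arm moves only by the tool apply_moves, never from a script. Its argument "targets" is a list of rows, each an object of numbers: "jaw": the finger opening in mm, from 0 to 94; "dx", "dy", "dz": the shift along the tool's x, y, z in mm; "twist": the turn about the tool's z in rad. A call has 1 to 12 rows; each row is the pose to reach, as a shift and turn from the pose commanded when the call began, along the tool's axes at that moment; what a row does not reach only later rows make up. A row lasts 1/10 s, in which the tool goes at most 50 mm and 8.59 degrees, less where a joint would pass 70% of its speed; a pose out of reach is approached as far as the arm can. A call with a gripper value outside its range is refused whole. The fingers move at their own pace and stop on an object; "grip_force" is the grip in N (left out, the last holds). Time passes only in rows, so rows that repeat a pose let the fingers close. It gives the time, the measured TCP pose, the force, the opening and the grip force at its end, in the units of the state.
- r.observe(): the state, without advancing time (a new reading comes with each control period).
- r.camera(name): name is "scene" or "top" or "wrist"; returns a dict with "color" (480x640x3 uint8, red, green, blue), "depth" (480x640 float32, m along the optical axis (not along the pixel's ray), 0 where there is no reading), "intrinsics" (3x3 intrinsics, pixels), "origin" and "orientation" of the camera in the world. Camera axes: x right, y up, looking along -z (the intrinsics and any distortion apply to the point x, -y, -z); pixel columns grow to the right and rows downward; lengths in m; the calibration is good to about 2 mm. A picture is of the moment at which its call begins.
- r.finish_job(): hands the job in; it is judged then, once.
Trained networks look in a picture, given as the dict that the camera call returned (one of the last four; its "shot" number tells which), for a name from the list of things; names that differ only in an ending like _2 or _b are one class to them, and where a whole thing is asked for, a point or a joint stands for the part that bears it (a point fixed in the world has none). Each returns a list of dicts, best first, with "score" (0 to 1); they miss things now and then, are a little off and sometimes report something else, mostly with a low value. They report only what shows in the picture. A call takes as long as a camera call. They do not tell look-alikes from the thing itself.
- r.search_frame(picture, label): "centre" ([column, row] as shares, 0 to 1, of the picture: columns of its width, rows of its height, amid what is visible of it).
The state is a dict: "t": time; "q": joint angles; "qd": joint speeds; "joint_efforts": joint torques, N m; "ee_pos": TCP position; "orientation": TCP orientation; "wrist_force": force on the tool from outside, world axes, zero at the start; "wrist_torque": the same for the moment, N m; "finger_gap": finger opening in m; "gripper_force": force on a finger pad.
Only numpy, scipy, OpenCV 4.12 (cv2) and the standard library are available. Lean on these libraries where they do the work, as an engineer would, in place of code of your own. Each camera call takes 0.05 s, during which the arm holds its last target. There are 200 camera calls.

### The job

Set out the plating kit in the four black-rimmed white trays: stand the centrifuge tube on its cap in the small round tray, lay the small petri dish flat in the larger round tray, the slide carton in the short wide oblong tray and the marker in the long narrow tray. Everything must lie flat on the floor of its tray, inside the rim, and be let go. Leave the two large dark dishes standing among them where they are.

Things in the scene. Friction and masses are not known exactly. Their poses are not given: they have to be found in the camera images.
- tube: 50 ml centrifuge tube, clear barrel, teal screw cap; stands upside down on its cap. 115 mm high; cap 38 mm in diameter and 15 mm high at the bottom, barrel 30 mm in diameter above it (the conical end is at the top). About 40 g. Origin: centre of the cap's underside, z up along the tube.
- small_dish: Small petri dish standing among the trays, round and clear with a pale pink filling, lid on (other small dishes at the far right end of the table, out of reach beyond the spray bottle, play no part); 55 mm in diameter (50 to 55 mm between the fingers), 14 mm high (lower 12 mm solid to the touch). About 30 g. Origin: centre of its underside, z up.
- slide_carton: Closed oblong carton of microscope slides, white and blue, 33 x 83 mm (x, y), 29 mm high; the lid stays shut. About 90 g. Origin: centre of its underside, long side along its y axis, z up.
- marker: Black felt marker lying flat, 135 mm long along its y axis, 13 mm wide, 14 mm high; about 25 g. It does not roll. Origin: middle of its underside, z up.
- tube_cup: Smallest round tray (white floor, black rim), fixed to the table, for the tube: inside diameter 54 mm, outside 62 mm; floor 2.5 mm above the table, rim 10 mm above the table. Origin: centre of its underside at table height, z up.
- dish_nest: Larger round tray (white floor, black rim), fixed to the table, for the small dish: inside diameter 70 mm, outside 78 mm; floor 2.5 mm above the table, rim 6 mm above the table. Origin: centre of its underside at table height, z up.
- carton_tray: Oblong tray (white floor, black rim), the short wide one, fixed to the table, for the slide carton: inside 49 x 99 mm (x, y), outside 57 x 107 mm; floor 2.5 mm, rim 6 mm above the table. Origin: centre of its underside at table height, long side along its y axis, z up.
- marker_tray: Oblong tray (white floor, black rim), the long narrow one, fixed to the table, for the marker: inside 30 x 152 mm (x, y), outside 38 x 160 mm; floor 2.5 mm, rim 6 mm above the table. Origin: centre of its underside at table height, long side along its y axis, z up.
- big_dish_1: Large dark grey petri dish, 90 mm in diameter, 17 mm high, about 60 g. Loose bystander, does not belong in any tray. Origin: centre of its underside, z up.
- big_dish_2: Large dark blue-grey petri dish, 90 mm in diameter, 17 mm high, about 60 g. Loose bystander, does not belong in any tray. Origin: centre of its underside, z up.
Things that resemble listed ones, but are neither listed nor needed, are in the scene too. Leave any turquoise look-alike of the small_dish alone.

How it is judged:
By the outcome, as a careful person would: the job done as asked, in the order asked, and still so for the second after the job is handed in, with the robot touching nothing.
It also fails if it takes over 112 s, if anything falls off the work surface, if the arm or the gripper's body presses on something with over 40 N, if the wrist force passes 120 N, or if a joint passes its speed limit or range.

## Working session

There is one attempt and no reset: what is moved stays moved. The work goes in short steps, Python scripts to look and compute and a tool call to move; the robot and the scene stay as the last step left them, time stands still between calls to the robot, and variables do not carry over. Pictures are saved under pics/ and viewed, at most 14 in all, crops included, and the job is handed in when it is done.

Besides the shell and the picture viewer there is one more tool, called after "Emit:" as name(argument=value, ...), one argument or row to a line, values as JSON. apply_moves: Moves the arm, as the interface text tells. Its arguments: {"type":"object","properties":{"targets":{"type":"array"},"grip_force":{"type":"number"}},"required":["targets"]}

```bash
mkdir -p pics; ls
cat > h.py <<'E'
import numpy as np, cv2
from scipy.spatial.transform import Rotation as R
from cell import r
def Rm(o):
    o=np.array(o,float)
    return o if o.shape==(3,3) else (R.from_euler('xyz',o).as_matrix() if o.size==3 else R.from_quat(o).as_matrix())
def pt(p,u,v,z=None):
    K=p['intrinsics'];d=np.array([(u-K[0][2])/K[0][0],-(v-K[1][2])/K[1][1],-1.])
    D=Rm(p['orientation'])@d;o=np.array(p['origin'])
    if z is None: return o+D*p['depth'][int(round(v)),int(round(u))]
    return o+D*(z-o[2])/D[2]
def save(p,n): cv2.imwrite('pics/'+n+'.png',p['color'][:,:,::-1])
NAMES=['tube','small_dish','slide_carton','marker','tube_cup','dish_nest','carton_tray','marker_tray','big_dish_1']
E
python3 - <<'E'
from h import *
for c in ['top','scene']:
    p=r.camera(c); save(p,c+'0')
    print(c,p['origin'],p['orientation'],p['intrinsics'],[k for k in p])
    for n in NAMES:
        for d in r.search_frame(p,n)[:4]:
            u,v=d['centre'][0]*640,d['centre'][1]*480
            print(n,round(d['score'],2),round(u),round(v),pt(p,min(u,639),min(v,479)).round(3))
print(r.observe())
E
```

```text
pics
top [0.24096041 0.00864823 1.35211547] [ 0.18709781 -0.00519308 -1.59989937] [[601.51402188   0.         318.97665226]
 [  0.         601.51402188 238.64730041]
 [  0.           0.           1.        ]] ['color', 'depth', 'intrinsics', 'origin', 'orientation', 'shot']
tube 0.57 312 203 [0.569 0.008 0.049]
small_dish 0.91 390 257 [ 0.447 -0.165  0.015]
small_dish 0.59 384 299 [ 0.353 -0.146  0.007]
slide_carton 0.85 471 261 [ 0.432 -0.343  0.025]
marker 0.52 313 264 [ 0.438  0.01  -0.002]
tube_cup 0.74 231 269 [0.432 0.194 0.004]
dish_nest 0.62 240 213 [0.562 0.175 0.001]
carton_tray 0.67 472 202 [ 0.572 -0.362  0.   ]
marker_tray 0.68 159 208 [ 0.579  0.361 -0.002]
big_dish_1 0.84 168 271 [0.428 0.334 0.018]
big_dish_1 0.78 394 205 [ 0.567 -0.18   0.015]
scene [-0.33809679 -0.72213353  0.68037132] [ 1.03993467 -0.02228012 -0.82190111] [[462.09009697   0.         309.58312138]
 [  0.         462.09009697 242.66774899]
 [  0.           0.           1.        ]] ['color', 'depth', 'intrinsics', 'origin', 'orientation', 'shot']
small_dish 0.8 323 295 [ 0.347 -0.149  0.012]
small_di
[... 342 characters left out ...]
56 -0.17   0.014]
{'t': 1.0, 'q': array([-1.20060243e+00,  2.99908330e-01,  1.52097223e+00, -9.59570968e-06,
        1.32067456e+00, -6.65952360e-02]), 'qd': array([-0.00072327,  0.00058558, -0.00060044,  0.00194022,  0.00061941,
        0.00042481]), 'joint_efforts': array([ 6.25427328e-04, -5.31653810e+01, -3.52918696e+01,  7.09116133e-02,
        2.13990128e-02, -1.88790398e-05]), 'ee_pos': array([ 0.23266725, -0.4983645 ,  0.40465277]), 'orientation': array([3.14155582e+00, 1.17746234e-05, 4.36791512e-01]), 'wrist_force': array([ 0.15590008,  1.1466008 , -0.13242748]), 'wrist_torque': array([ 0.01117678, -0.01124469, -0.0396316 ]), 'gripper_force': 0.0, 'finger_gap': 0.09379258357169741}
```

Run:
```python
import cv2
i=cv2.imread('pics/top0.png'); cv2.imwrite('pics/topc.png',cv2.resize(i[170:330,120:520],(800,320),interpolation=cv2.INTER_CUBIC))
j=cv2.imread('pics/top0.png')[225:325,350:430]; cv2.imwrite('pics/dishc.png',cv2.resize(j,(480,600),interpolation=cv2.INTER_CUBIC))
```

```text
(no output)
```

View pics/top0.png

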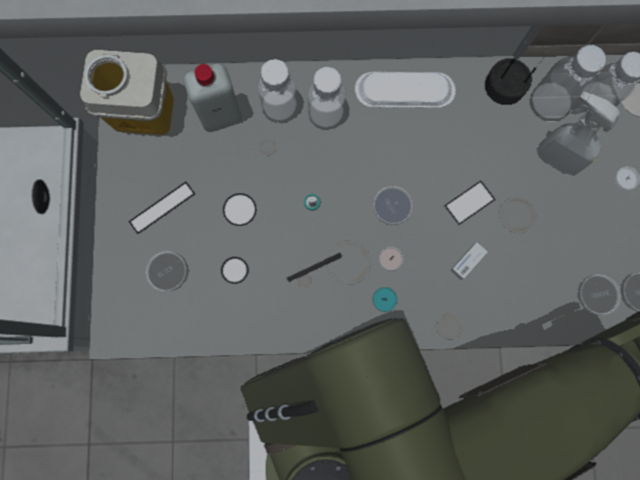

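View pics/topc.png

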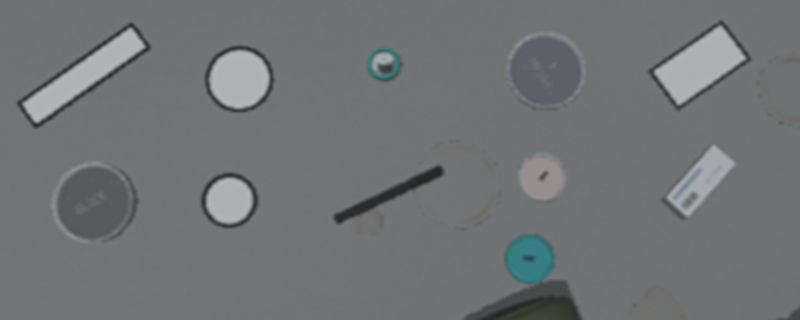

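View pics/dishc.png

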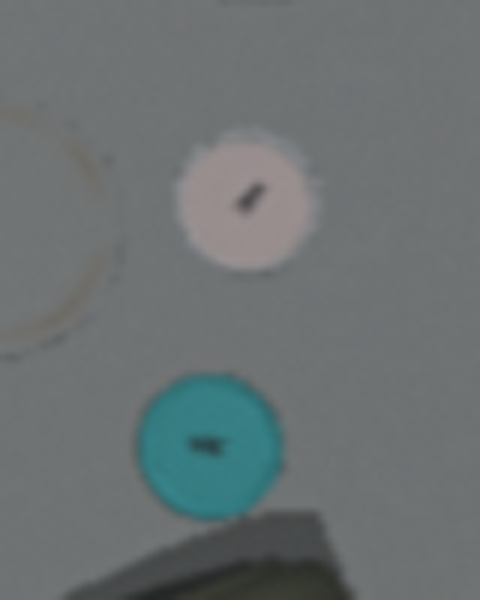

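View pics/scene0.png

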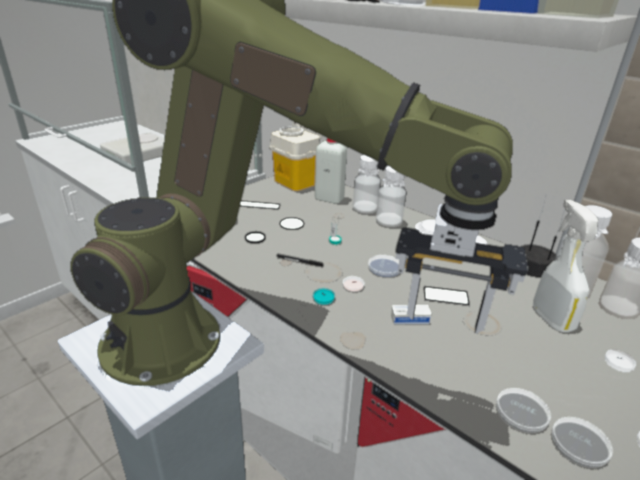

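Small-dish candidates are the pale pink dish at (390,258), the turquoise look-alike at (384,299) and a far-right clear dish at (627,178). I choose the pink one, and the crop confirms it. The other targets are the tube at (312,202), carton (470,261), marker (314,266), cup (235,270), nest (240,209), carton tray (470,202) and marker tray (162,207). The big dishes are at (166,271) and (393,205).

```bash
cat >> h.py <<'E'
def plan(x,y,tip,yaw=None,s=None):
    "shift in tool axes (mm) from present pose to tip point x,y,tip (m), yaw in rad"
    s=s or r.observe(); M=R.from_euler('xyz',s['orientation']); 
    d=M.inv().apply(np.array([x,y,tip+.199])-s['ee_pos'])*1000
    tw=0 if yaw is None else (s['orientation'][2]-yaw+np.pi/2)%np.pi-np.pi/2
    return d.round(1),round(float(tw),3)
E
python3 - <<'E'
from h import *
p=r.camera('top'); im=p['color'].astype(int); hsv=cv2.cvtColor(p['color'],cv2.COLOR_RGB2HSV)
def meas(name,u,v,half,mask,z):
    m=np.zeros((480,640),np.uint8); m[v-half:v+half,u-half:u+half]=mask[v-half:v+half,u-half:u+half]
    n,l,st,ce=cv2.connectedComponentsWithStats(m); k=1+st[1:,4].argmax()
    ys,xs=np.where(l==k); w=np.array([pt(p,a,b,z) for a,b in zip(xs,ys)])[:,:2].astype(np.float32)
    (c,sz,a)=cv2.minAreaRect(w); 
    a=a if sz[0]>sz[1] else a+90
    print(name,'px',ce[k].round(1),'mean',w.mean(0).round(4),'rect',np.round(c,4),np.round(sz,3),'long-axis yaw',round(np.radians(a),3),len(w))
g=im.mean(2); H,S,V=[hsv[:,:,i] for i in range(3)]
wh=(g>145).astype(np.uint8); print(g[250,300],S[257,388],H[257,388],g[271,166])
meas('cup',235,270,22,wh,.006); meas('nest',240,209,25,wh,.004)
meas('ctray',470,202,32,wh,.004); meas('mtray',162,207,42,wh,.004)
meas('carton',470,261,25,(g>135).astype(np.uint8),.029)
meas('marker',314,266,35,(g<70).astype(np.uint8),.012)
meas('dish',390,258,18,((im[:,:,0]-im[:,:,2]>8)).astype(np.uint8),.012)
meas('tubecap',312,202,15,((S>80)).astype(np.uint8),.015)
meas('big1',166,271,25,((g<90)).astype(np.uint8),.015)
for u,v in [(312,202),(313,203),(311,201),(312,198)]: print(pt(p,u,v).round(3))
E
```

```text
115.66666666666667 15 0 100.66666666666667
cup px [234.3 269.8] mean [0.4294 0.187 ] rect [0.4301 0.1867] [0.047 0.048] long-axis yaw 3.135 386
nest px [239.2 209.2] mean [0.57   0.1757] rect [0.57   0.1756] [0.065 0.065] long-axis yaw 2.351 645
ctray px [469.4 202.3] mean [ 0.5715 -0.3557] rect [ 0.5717 -0.356 ] [0.047 0.097] long-axis yaw 2.145 829
mtray px [161.3 207.5] mean [0.5792 0.3546] rect [0.5794 0.3542] [0.028 0.15 ] long-axis yaw 2.183 770
carton px [470.6 259.3] mean [ 0.435  -0.3417] rect [ 0.4337 -0.3406] [0.032 0.083] long-axis yaw 2.364 501
marker px [314.2 266.8] mean [0.4303 0.0067] rect [0.4297 0.0076] [0.011 0.132] long-axis yaw 1.995 280
dish px [390.4 258.5] mean [ 0.4443 -0.1654] rect [ 0.4443 -0.1653] [0.041 0.042] long-axis yaw 1.866 263
tubecap px [311.5 201.9] mean [0.5799 0.0089] rect [0.5808 0.0089] [0.034 0.035] long-axis yaw 3.114 96
big1 px [155.6 270.7] mean [0.4311 0.3618] rect [0.4303 0.357 ] [0.035 0.072] long-axis yaw 3.128 79
[0.568 0.008 0.062]
[0.568 0.006 0.052]
[0.584 0.01  0.005]
[0.59  0.008 0.013]
```

Run:
```python
from h import *
print(plan(.579,.009,.150,.437)); print(plan(.579,.009,.045,.437))
```

```text
(array([ 528.4, -313.2,   55.6]), -0.0)
(array([ 528.4, -313.2,  160.6]), -0.0)
```

Emit:
apply_moves(
  targets=[
    {"dx":45,"dy":-26,"dz":0,"jaw":70},
    {"dx":90,"dy":-52,"dz":0},
    {"dx":130,"dy":-77,"dz":0},
    {"dx":175,"dy":-104,"dz":0},
    {"dx":220,"dy":-130,"dz":0},
    {"dx":265,"dy":-157,"dz":0},
    {"dx":310,"dy":-183,"dz":0},
    {"dx":355,"dy":-210,"dz":0},
    {"dx":400,"dy":-237,"dz":0},
    {"dx":440,"dy":-261,"dz":0},
    {"dx":470,"dy":-280,"dz":0},
    {"dx":490,"dy":-290,"dz":0},
  ],
)

```text
invalid input at $.targets[0]: expected keys jaw, dx, dy, dz, twist
```

Run:
```python
from h import *
s=r.observe(); print(s['t'],s['ee_pos'],s['orientation'],s['finger_gap'])
p=r.camera('wrist'); save(p,'w1'); print(p['origin'])
for d in r.search_frame(p,'tube')[:3]:
    u,v=d['centre'][0]*640,d['centre'][1]*480; print(d['score'],u,v,pt(p,u,v).round(3))
im=p['color'];S=cv2.cvtColor(im,cv2.COLOR_RGB2HSV); m=((S[:,:,1]>80)&(abs(S[:,:,0].astype(int)-90)<15)).astype(np.uint8)
n,l,st,ce=cv2.connectedComponentsWithStats(m)
for k in range(1,n):
    if st[k,4]>100: print(st[k],ce[k],pt(p,*ce[k],z=.008).round(4))
print(plan(.579,.009,.150,.437)); print(plan(.579,.009,.045,.437))
```

```text
1.05 [ 0.23268886 -0.49834289  0.40463257] [-3.14155342e+00 -3.79000117e-06  4.36843144e-01] 0.0941660916754402
[ 0.30073308 -0.46575244  0.38539112]
(array([ 528.4, -313.2,   55.7]), -0.0)
(array([ 528.4, -313.2,  160.7]), -0.0)
```

View pics/w1.png

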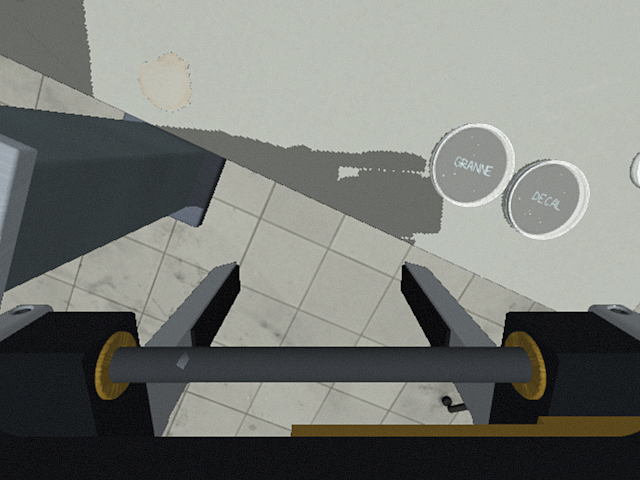

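The move was refused because every row needs all five keys. The wrist view from the start pose shows only the floor and the two bystander dishes at (472,165) and (545,198).

Emit:
apply_moves(
  targets=[
    {"dx":490,"dy":-290,"dz":0,"twist":0,"jaw":70},
    {"dx":490,"dy":-290,"dz":0,"twist":0,"jaw":70},
    {"dx":490,"dy":-290,"dz":0,"twist":0,"jaw":70},
    {"dx":490,"dy":-290,"dz":0,"twist":0,"jaw":70},
    {"dx":490,"dy":-290,"dz":0,"twist":0,"jaw":70},
    {"dx":490,"dy":-290,"dz":0,"twist":0,"jaw":70},
    {"dx":490,"dy":-290,"dz":0,"twist":0,"jaw":70},
    {"dx":490,"dy":-290,"dz":0,"twist":0,"jaw":70},
    {"dx":490,"dy":-290,"dz":0,"twist":0,"jaw":70},
    {"dx":490,"dy":-290,"dz":0,"twist":0,"jaw":70},
    {"dx":490,"dy":-290,"dz":0,"twist":0,"jaw":70},
    {"dx":490,"dy":-290,"dz":0,"twist":0,"jaw":70},
  ],
)

```text
t: 2.35
ee_pos: [0.5554, -0.0249, 0.4044]
orientation: [-3.141, -0.0, 0.44]
wrist_force: [-0.3, -0.6, -0.8]
finger_gap: 0.0698
gripper_force: 0.0
```

Run:
```python
from h import *
s=r.observe(); print(s['t'],s['ee_pos'],s['orientation'],s['finger_gap'])
p=r.camera('wrist'); save(p,'w2'); print(p['origin'])
for d in r.search_frame(p,'tube')[:3]:
    u,v=d['centre'][0]*640,d['centre'][1]*480; print(d['score'],u,v,pt(p,u,v).round(3))
im=p['color'];S=cv2.cvtColor(im,cv2.COLOR_RGB2HSV); m=((S[:,:,1]>80)&(abs(S[:,:,0].astype(int)-90)<15)).astype(np.uint8)
n,l,st,ce=cv2.connectedComponentsWithStats(m)
for k in range(1,n):
    if st[k,4]>100: print(st[k],ce[k],pt(p,*ce[k],z=.008).round(4))
print(plan(.579,.009,.150,.437)); print(plan(.579,.009,.045,.437))
```

```text
2.35 [ 0.555362   -0.02492101  0.40440569] [-3.14122158e+00 -1.89252980e-04  4.39726861e-01] 0.06977812494008075
[0.62334456 0.00787665 0.38517768]
0.74 300.288 177.12 [0.581 0.013 0.011]
0.33 567.104 302.01599999999996 [ 0.58  -0.359  0.001]
[286 161  34  38 426] [303.04225352 177.32629108] [0.5815 0.01   0.008 ]
[319 382  41  21 713] [338.8457223 390.628331 ] [ 0.3411 -0.1523  0.008 ]
(array([ 36.8, -21.5,  55.2]), 0.003)
(array([ 36.9, -21.4, 160.2]), 0.003)
```

View pics/w2.png

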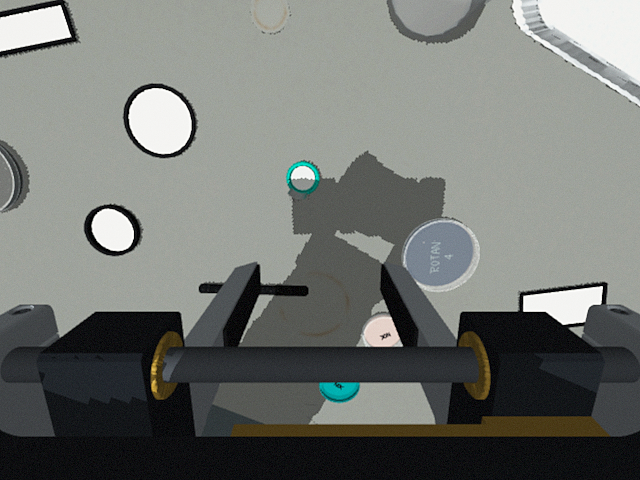

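The wrist view shows the tube's cap ring at (303,177) and the tube cup at (113,229). The tube position agrees with the top view.

Emit:
apply_moves(
  targets=[
    {"dx":38,"dy":-22,"dz":20,"twist":0,"jaw":70},
    {"dx":38,"dy":-22,"dz":60,"twist":0,"jaw":70},
    {"dx":38,"dy":-22,"dz":100,"twist":0,"jaw":70},
    {"dx":38,"dy":-22,"dz":140,"twist":0,"jaw":70},
    {"dx":38,"dy":-22,"dz":160,"twist":0,"jaw":60},
    {"dx":38,"dy":-22,"dz":160,"twist":0,"jaw":40},
    {"dx":38,"dy":-22,"dz":160,"twist":0,"jaw":25},
    {"dx":38,"dy":-22,"dz":160,"twist":0,"jaw":25},
    {"dx":38,"dy":-22,"dz":160,"twist":0,"jaw":25},
    {"dx":38,"dy":-22,"dz":160,"twist":0,"jaw":25},
    {"dx":38,"dy":-22,"dz":160,"twist":0,"jaw":25},
    {"dx":38,"dy":-22,"dz":160,"twist":0,"jaw":25},
  ],
  grip_force=12,
)

```text
t: 3.65
ee_pos: [0.5794, 0.0077, 0.2458]
orientation: [3.141, -0.002, 0.437]
wrist_force: [-0.0, 0.5, 6.6]
finger_gap: 0.0289
gripper_force: 12.0
```

Run:
```python
from h import *
s=r.observe(); print(s['t'],s['ee_pos'],s['orientation'],s['finger_gap'],s['gripper_force'],s['wrist_force'])
p=r.camera('top'); 
m=((p['color'].mean(2)>145)).astype(np.uint8); n,l,st,ce=cv2.connectedComponentsWithStats(m[240:300,205:265]); k=1+st[1:,4].argmax(); print('cup',ce[k]+[205,240])
print(plan(.430,.187,.0475+.06)); print(plan(.430,.187,.049))
```

```text
3.65 [0.57935489 0.00770163 0.24582598] [ 3.14060258e+00 -1.68495030e-03  4.36919396e-01] 0.028930237143454718 12.007012667600065 [-0.01545917  0.45253329  6.6268599 ]
cup [234.23039216 269.84313725]
(array([ -59.4, -225.6,  -61. ]), 0.0)
(array([ -59.5, -225.7,   -2.5]), 0.0)
```

Emit:
apply_moves(
  targets=[
    {"dx":0,"dy":0,"dz":-20,"twist":0,"jaw":25},
    {"dx":0,"dy":0,"dz":-60,"twist":0,"jaw":25},
    {"dx":0,"dy":0,"dz":-60,"twist":0,"jaw":25},
    {"dx":0,"dy":0,"dz":-60,"twist":0,"jaw":25},
  ],
)

```text
t: 4.1
ee_pos: [0.579, 0.0077, 0.3053]
orientation: [3.141, -0.001, 0.437]
wrist_force: [-0.1, -1.1, -1.4]
finger_gap: 0.0286
gripper_force: 12.0
```

Run:
```python
from h import *
s=r.observe(); print(s['t'],s['ee_pos'],s['orientation'],s['finger_gap'],s['gripper_force'],s['wrist_force'])
p=r.camera('wrist'); save(p,'w3')
print(plan(.430,.187,.0475+.06)); print(plan(.430,.187,.049))
```

```text
4.1 [0.57903256 0.00774773 0.30527998] [ 3.14088609e+00 -1.39864628e-03  4.36868870e-01] 0.028635423881981217 11.993171920767054 [-0.10867793 -1.07302971 -1.36589412]
(array([ -59.1, -225.4,   -2.2]), 0.0)
(array([ -59.1, -225.4,   56.3]), 0.0)
```

View pics/w3.png

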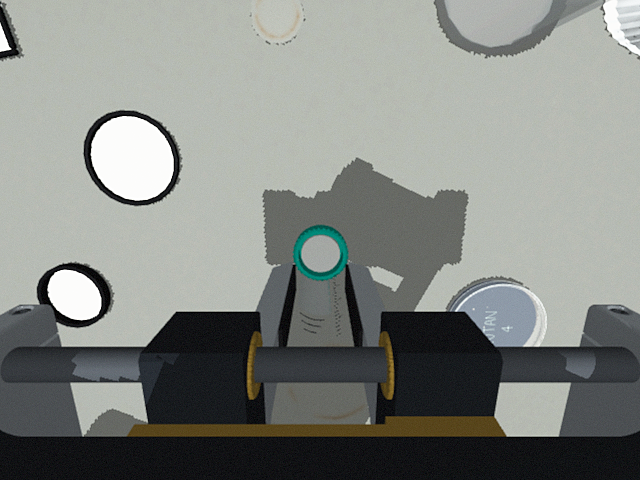

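The tube is held upright, with its cap at (321,252). The cup is at (76,294).

Emit:
apply_moves(
  targets=[
    {"dx":-59,"dy":-225,"dz":0,"twist":0,"jaw":25},
    {"dx":-59,"dy":-225,"dz":0,"twist":0,"jaw":25},
    {"dx":-59,"dy":-225,"dz":0,"twist":0,"jaw":25},
    {"dx":-59,"dy":-225,"dz":0,"twist":0,"jaw":25},
    {"dx":-59,"dy":-225,"dz":0,"twist":0,"jaw":25},
    {"dx":-59,"dy":-225,"dz":0,"twist":0,"jaw":25},
    {"dx":-59,"dy":-225,"dz":0,"twist":0,"jaw":25},
    {"dx":-59,"dy":-225,"dz":25,"twist":0,"jaw":25},
    {"dx":-59,"dy":-225,"dz":40,"twist":0,"jaw":25},
    {"dx":-59,"dy":-225,"dz":40,"twist":0,"jaw":25},
    {"dx":-59,"dy":-225,"dz":40,"twist":0,"jaw":25},
  ],
)

```text
t: 5.25
ee_pos: [0.431, 0.186, 0.2646]
orientation: [-3.142, 0.001, 0.436]
wrist_force: [-0.8, 0.0, 0.0]
finger_gap: 0.0287
gripper_force: 12.0
```

Run:
```python
from h import *
s=r.observe(); print(s['t'],s['ee_pos'],s['orientation'],s['finger_gap'],s['wrist_force'])
p=r.camera('wrist'); save(p,'w4')
K=p['intrinsics']
def uv(q):
    c=Rm(p['orientation']).T@(np.array(q)-p['origin']); return K[0][2]+K[0][0]*c[0]/-c[2],K[1][2]-K[1][1]*c[1]/-c[2]
print('tool axis low/ cup px',uv([s['ee_pos'][0],s['ee_pos'][1],.02]),uv([.43,.187,.01]))
print(plan(.430,.187,.049))
```

```text
5.25 [0.43104915 0.18601515 0.26462404] [-3.14156888e+00  7.46369775e-04  4.35660704e-01] 0.028652421479362103 [-0.81701973  0.04155263  0.02948932]
tool axis low/ cup px (np.float64(321.41917105656734), np.float64(252.04083492217228)) (np.float64(319.58978283342674), np.float64(248.4641909258385))
(array([-0.6, -1.2, 17.1]), 0.0)
```

View pics/w4.png

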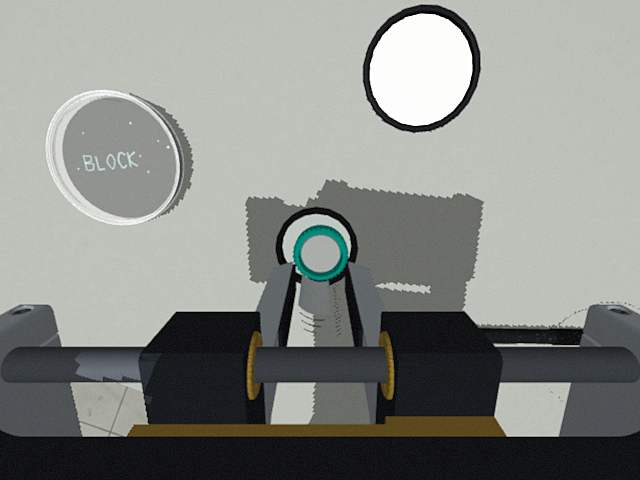

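The tube cap at (321,252) sits over the cup at (317,247), so they are aligned. Next I lower, release and rise.

Emit:
apply_moves(
  targets=[
    {"dx":-1,"dy":-1,"dz":8,"twist":0,"jaw":25},
    {"dx":-1,"dy":-1,"dz":13,"twist":0,"jaw":25},
    {"dx":-1,"dy":-1,"dz":15.5,"twist":0,"jaw":25},
    {"dx":-1,"dy":-1,"dz":16.5,"twist":0,"jaw":25},
    {"dx":-1,"dy":-1,"dz":16.5,"twist":0,"jaw":25},
  ],
)

```text
t: 5.8
ee_pos: [0.4292, 0.1872, 0.2483]
orientation: [-3.142, -0.0, 0.437]
wrist_force: [0.1, -0.8, 0.8]
finger_gap: 0.0284
gripper_force: 12.0
```

Emit:
apply_moves(
  targets=[
    {"dx":0,"dy":0,"dz":1,"twist":0,"jaw":25},
    {"dx":0,"dy":0,"dz":1,"twist":0,"jaw":25},
    {"dx":0,"dy":0,"dz":1,"twist":0,"jaw":33},
    {"dx":0,"dy":0,"dz":1,"twist":0,"jaw":45},
    {"dx":0,"dy":0,"dz":1,"twist":0,"jaw":60},
    {"dx":0,"dy":0,"dz":1,"twist":0,"jaw":60},
    {"dx":0,"dy":0,"dz":-50,"twist":0,"jaw":60},
    {"dx":0,"dy":0,"dz":-100,"twist":0,"jaw":70},
    {"dx":0,"dy":0,"dz":-130,"twist":0,"jaw":70},
    {"dx":0,"dy":0,"dz":-130,"twist":0,"jaw":70},
  ],
)

```text
t: 6.8
ee_pos: [0.4293, 0.1872, 0.3823]
orientation: [3.141, -0.007, 0.437]
wrist_force: [-0.3, -0.5, -0.8]
finger_gap: 0.0695
gripper_force: 0.0
```

Run:
```python
from h import *
s=r.observe(); print(s['t'],s['ee_pos'],s['finger_gap'],s['wrist_force'],s['q'])
print('hover dish',plan(.4445,-.1655,.10,0.05)); 
p=r.camera('wrist'); save(p,'w5')
```

```text
6.8 [0.4293466  0.18720232 0.38225277] 0.0695416500203404 [-0.26564387 -0.52095495 -0.77204072] [ 3.32945277e-01  1.37529457e-01  1.77305749e+00 -8.76487184e-06
  1.22382671e+00  1.46692788e+00]
hover dish (array([-136.1,  325.9,   82.5]), 0.387)
```

View pics/w5.png

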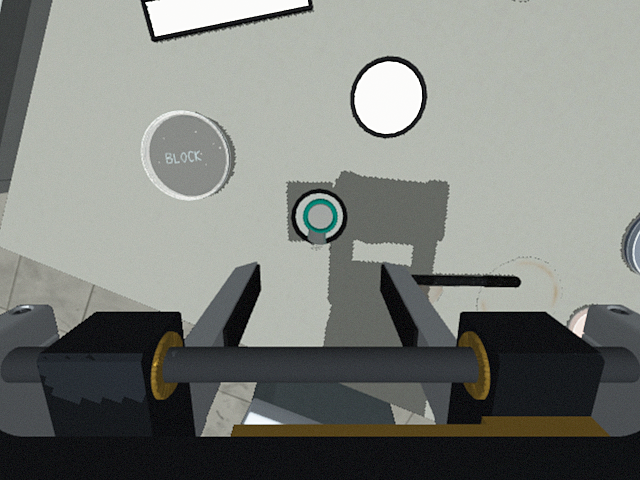

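The tube (320,215) stands in its cup. Next is the pink dish, gripped with the fingers along y.

Emit:
apply_moves(
  targets=[
    {"dx":-136,"dy":326,"dz":0,"twist":0.437,"jaw":75},
    {"dx":-136,"dy":326,"dz":0,"twist":0.437,"jaw":75},
    {"dx":-136,"dy":326,"dz":0,"twist":0.437,"jaw":75},
    {"dx":-136,"dy":326,"dz":0,"twist":0.437,"jaw":75},
    {"dx":-136,"dy":326,"dz":0,"twist":0.437,"jaw":75},
    {"dx":-136,"dy":326,"dz":0,"twist":0.437,"jaw":75},
    {"dx":-136,"dy":326,"dz":0,"twist":0.437,"jaw":75},
    {"dx":-136,"dy":326,"dz":0,"twist":0.437,"jaw":75},
    {"dx":-136,"dy":326,"dz":40,"twist":0.437,"jaw":75},
    {"dx":-136,"dy":326,"dz":80,"twist":0.437,"jaw":75},
    {"dx":-136,"dy":326,"dz":80,"twist":0.437,"jaw":75},
  ],
)

```text
t: 7.95
ee_pos: [0.4427, -0.165, 0.2931]
orientation: [-3.137, 0.009, -0.0]
wrist_force: [0.5, 0.0, 0.5]
finger_gap: 0.075
gripper_force: 0.0
```

Run:
```python
from h import *
s=r.observe(); print(s['t'],s['ee_pos'],s['orientation'],s['finger_gap'],s['wrist_force'])
p=r.camera('wrist'); save(p,'w6')
im=p['color'].astype(int); m=((im[:,:,0]-im[:,:,2]>14)&(im.mean(2)>120)).astype(np.uint8); m=cv2.morphologyEx(m,cv2.MORPH_OPEN,np.ones((5,5)))
n,l,st,ce=cv2.connectedComponentsWithStats(m)
for k in range(1,n):
    if st[k,4]>300:
        ys,xs=np.where(l==k); w=np.array([pt(p,a,b,.012) for a,b in zip(xs,ys)])[:,:2].astype(np.float32); print(st[k],ce[k],pt(p,*ce[k],z=.012).round(4),np.round(cv2.minAreaRect(w)[:2],4))
print(plan(.4445,-.1655,.006,0))
```

```text
7.95 [ 0.44266046 -0.16498395  0.29309653] [-3.13738534e+00  8.91196500e-03 -1.52492606e-04] 0.07503575417644505 [0.52339567 0.04879249 0.53046627]
(array([ 1.5,  0.5, 91.2]), 0.0)
```

View pics/w6.png

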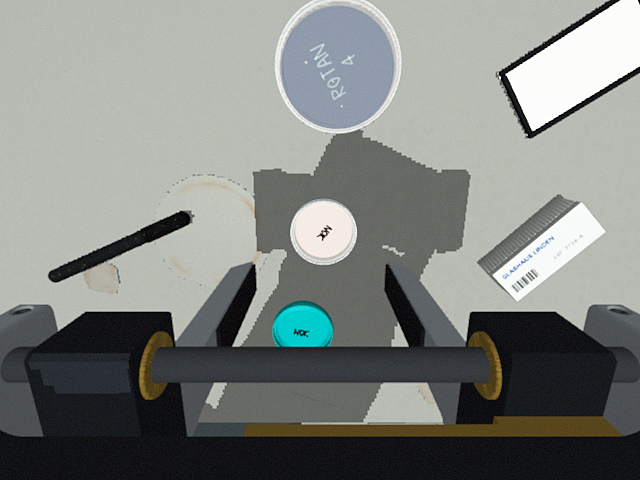

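The pink dish is at (323,232) between the fingers. The turquoise look-alike is at (303,325), clear of both.

Run:
```python
from h import *
p=r.camera('wrist'); print(pt(p,323.5,232,.013)); print(r.observe()['ee_pos'],plan(.4445,-.1655,.0065,0))
```

```text
[ 0.44628392 -0.16635726  0.013     ]
[ 0.44397431 -0.16549885  0.29819994] (array([ 0.7,  0.1, 92.7]), 0.0)
```

Emit:
apply_moves(
  targets=[
    {"dx":1.5,"dy":0.5,"dz":40,"twist":0,"jaw":75},
    {"dx":1.5,"dy":0.5,"dz":75,"twist":0,"jaw":75},
    {"dx":1.5,"dy":0.5,"dz":88,"twist":0,"jaw":75},
    {"dx":1.5,"dy":0.5,"dz":92,"twist":0,"jaw":75},
    {"dx":1.5,"dy":0.5,"dz":92,"twist":0,"jaw":75},
    {"dx":1.5,"dy":0.5,"dz":92,"twist":0,"jaw":60},
    {"dx":1.5,"dy":0.5,"dz":92,"twist":0,"jaw":48},
    {"dx":1.5,"dy":0.5,"dz":92,"twist":0,"jaw":48},
    {"dx":1.5,"dy":0.5,"dz":92,"twist":0,"jaw":48},
    {"dx":1.5,"dy":0.5,"dz":92,"twist":0,"jaw":48},
    {"dx":1.5,"dy":0.5,"dz":92,"twist":0,"jaw":48},
  ],
  grip_force=12,
)

```text
t: 9.15
ee_pos: [0.4455, -0.1664, 0.2067]
orientation: [3.141, -0.001, -0.0]
wrist_force: [-0.8, -0.9, 6.1]
finger_gap: 0.0495
gripper_force: 12.0
```

Emit:
apply_moves(
  targets=[
    {"dx":0,"dy":0,"dz":-15,"twist":0,"jaw":46},
    {"dx":0,"dy":0,"dz":-50,"twist":0,"jaw":46},
    {"dx":0,"dy":0,"dz":-100,"twist":0,"jaw":46},
    {"dx":0,"dy":0,"dz":-100,"twist":0,"jaw":46},
    {"dx":0,"dy":0,"dz":-100,"twist":0,"jaw":46},
  ],
)

```text
t: 9.65
ee_pos: [0.4452, -0.1663, 0.3067]
orientation: [3.141, -0.002, -0.0]
wrist_force: [-0.3, 0.4, -0.7]
finger_gap: 0.0493
gripper_force: 12.0
```

Run:
```python
from h import *
p=r.camera('wrist'); save(p,'w7'); s=r.observe(); print(s['ee_pos'],s['finger_gap'],s['wrist_force'],plan(.5705,.1756,.10,0))
```

```text
[ 0.44508036 -0.16621023  0.30554617] 0.049328034336820634 [-0.87924339  0.52127427 -1.14803699] (array([ 125.4, -341.8,    6.6]), -0.0)
```

View pics/w7.png

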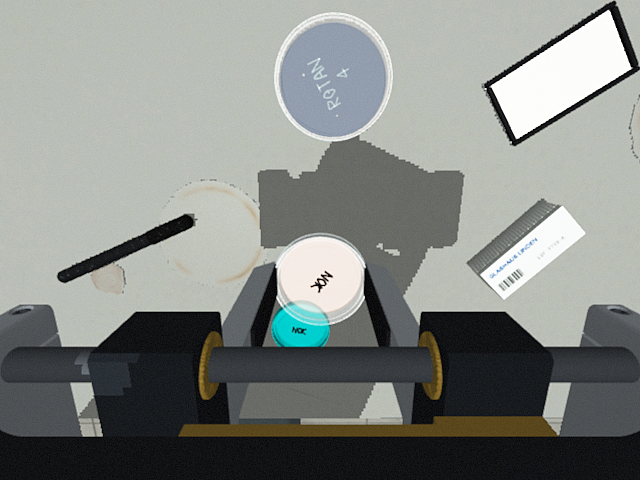

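The dish is held level at (320,278). Carrying it to the nest.

Emit:
apply_moves(
  targets=[
    {"dx":125,"dy":-342,"dz":0,"twist":0,"jaw":46},
    {"dx":125,"dy":-342,"dz":0,"twist":0,"jaw":46},
    {"dx":125,"dy":-342,"dz":0,"twist":0,"jaw":46},
    {"dx":125,"dy":-342,"dz":0,"twist":0,"jaw":46},
    {"dx":125,"dy":-342,"dz":0,"twist":0,"jaw":46},
    {"dx":125,"dy":-342,"dz":0,"twist":0,"jaw":46},
    {"dx":125,"dy":-342,"dz":0,"twist":0,"jaw":46},
    {"dx":125,"dy":-342,"dz":0,"twist":0,"jaw":46},
    {"dx":125,"dy":-342,"dz":30,"twist":0,"jaw":46},
    {"dx":125,"dy":-342,"dz":60,"twist":0,"jaw":46},
    {"dx":125,"dy":-342,"dz":60,"twist":0,"jaw":46},
    {"dx":125,"dy":-342,"dz":60,"twist":0,"jaw":46},
  ],
)

```text
t: 10.9
ee_pos: [0.5704, 0.1753, 0.2457]
orientation: [3.141, 0.002, -0.001]
wrist_force: [-0.7, 0.4, 0.7]
finger_gap: 0.0493
gripper_force: 12.0
```

Run:
```python
from h import *
p=r.camera('wrist'); save(p,'w8'); s=r.observe(); print(s['t'],s['ee_pos'],s['orientation'],s['finger_gap'],plan(.5705,.1756,.0102,0))
# nest fit: dark rim
g=p['color'].mean(2); m=(g<60).astype(np.uint8); m[330:]=0
n,l,st,ce=cv2.connectedComponentsWithStats(m)
for k in range(1,n):
    if st[k,4]>150: print(st[k],ce[k].round(),pt(p,*ce[k],z=.006).round(4))
```

```text
10.95 [0.57063627 0.17535786 0.24687466] [-3.14152918e+00 -2.92256981e-04 -6.54327416e-04] 0.0491673805336019 (array([-0.1, -0.2, 37.7]), -0.001)
[   0  152  167  153 2322] [ 88. 220.] [0.5948 0.3347 0.006 ]
[ 264  200  109   64 1110] [318. 225.] [0.5911 0.1776 0.006 ]
[250 265  27  65 730] [266. 304.] [0.5312 0.2159 0.006 ]
[364 264  27  66 749] [374. 304.] [0.5311 0.1366 0.006 ]
[ 117  312  105   18 1701] [173. 321.] [0.5175 0.2859 0.006 ]
[ 419  312  105   18 1705] [467. 321.] [0.5173 0.0666 0.006 ]
```

View pics/w8.png

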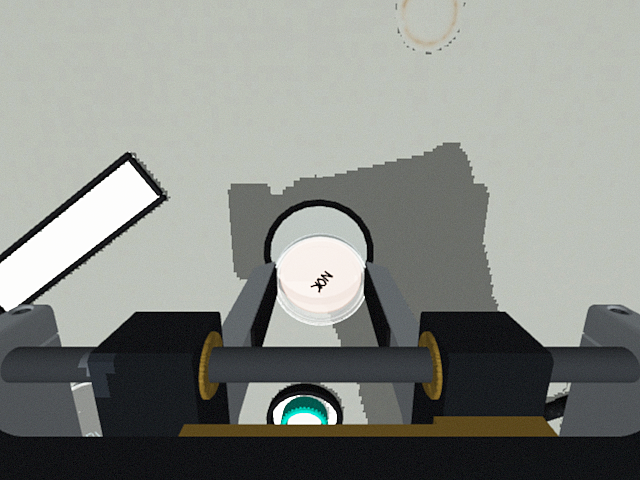

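The rim centre is at column 318, the dish is aligned above it, and the tube at (305,412) is clear.

Emit:
apply_moves(
  targets=[
    {"dx":0,"dy":-1,"dz":15,"twist":0,"jaw":46},
    {"dx":0,"dy":-1,"dz":28,"twist":0,"jaw":46},
    {"dx":0,"dy":-1,"dz":33,"twist":0,"jaw":46},
    {"dx":0,"dy":-1,"dz":36,"twist":0,"jaw":46},
    {"dx":0,"dy":-1,"dz":37,"twist":0,"jaw":46},
    {"dx":0,"dy":-1,"dz":37,"twist":0,"jaw":46},
  ],
)

```text
t: 11.55
ee_pos: [0.5705, 0.1767, 0.2094]
orientation: [-3.141, -0.0, -0.0]
wrist_force: [-0.9, -0.2, -0.6]
finger_gap: 0.0491
gripper_force: 12.0
```

Emit:
apply_moves(
  targets=[
    {"dx":0,"dy":0,"dz":0.7,"twist":0,"jaw":46},
    {"dx":0,"dy":0,"dz":0.7,"twist":0,"jaw":46},
    {"dx":0,"dy":0,"dz":0.7,"twist":0,"jaw":55},
    {"dx":0,"dy":0,"dz":0.7,"twist":0,"jaw":65},
    {"dx":0,"dy":0,"dz":0.7,"twist":0,"jaw":75},
    {"dx":0,"dy":0,"dz":0.7,"twist":0,"jaw":75},
    {"dx":0,"dy":0,"dz":-50,"twist":0,"jaw":75},
    {"dx":0,"dy":0,"dz":-100,"twist":0,"jaw":75},
    {"dx":0,"dy":0,"dz":-140,"twist":0,"jaw":75},
    {"dx":0,"dy":0,"dz":-140,"twist":0,"jaw":75},
  ],
)

```text
t: 12.55
ee_pos: [0.5707, 0.1768, 0.3553]
orientation: [-3.139, -0.009, -0.0]
wrist_force: [-0.2, 0.2, -0.8]
finger_gap: 0.0748
gripper_force: 0.0
```

Run:
```python
from h import *
p=r.camera('wrist'); save(p,'w9'); s=r.observe(); print(s['t'],s['ee_pos'],s['q'],s['finger_gap'],plan(.4345,-.341,.10,2.364-np.pi))
```

```text
12.6 [0.5704453  0.17667283 0.35183317] [2.39010871e-01 4.48712049e-01 1.44341367e+00 3.36662813e-05
 1.24447453e+00 1.81002924e+00] 0.07492149851546494 (array([-136.1,  517.8,   51.5]), 0.777)
```

View pics/w9.png

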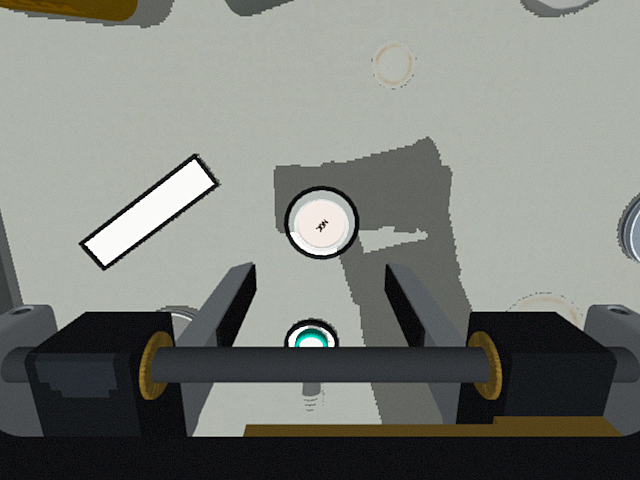

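The dish (321,222) lies in its nest at (321,222), inside the rim and let go. Next is the carton.

Emit:
apply_moves(
  targets=[
    {"dx":-136,"dy":518,"dz":-10,"twist":0.777,"jaw":60},
    {"dx":-136,"dy":518,"dz":-10,"twist":0.777,"jaw":60},
    {"dx":-136,"dy":518,"dz":-10,"twist":0.777,"jaw":60},
    {"dx":-136,"dy":518,"dz":-10,"twist":0.777,"jaw":60},
    {"dx":-136,"dy":518,"dz":-10,"twist":0.777,"jaw":60},
    {"dx":-136,"dy":518,"dz":-10,"twist":0.777,"jaw":60},
    {"dx":-136,"dy":518,"dz":-10,"twist":0.777,"jaw":60},
    {"dx":-136,"dy":518,"dz":-10,"twist":0.777,"jaw":60},
    {"dx":-136,"dy":518,"dz":-10,"twist":0.777,"jaw":60},
    {"dx":-136,"dy":518,"dz":-10,"twist":0.777,"jaw":60},
    {"dx":-136,"dy":518,"dz":-10,"twist":0.777,"jaw":60},
    {"dx":-136,"dy":518,"dz":-10,"twist":0.777,"jaw":60},
  ],
)

```text
t: 13.8
ee_pos: [0.4328, -0.3447, 0.3574]
orientation: [3.141, 0.002, -0.781]
wrist_force: [0.3, 0.5, -0.5]
finger_gap: 0.0601
gripper_force: 0.0
```

```bash
cat >> h.py <<'E'
def depthrect(p,c,rad,zmin,zmax):
    "min-area rect of depth points with height in [zmin,zmax] near c"
    v,u=np.mgrid[0:480,0:640]; K=p['intrinsics']
    D=np.stack([(u-K[0][2])/K[0][0],-(v-K[1][2])/K[1][1],-np.ones_like(u,float)],-1)*p['depth'][...,None]
    W=D@Rm(p['orientation']).T+p['origin']
    ok=(p['depth']>0)&(np.hypot(W[...,0]-c[0],W[...,1]-c[1])<rad)&(W[...,2]>zmin)&(W[...,2]<zmax)
    return rect(W[ok])
def rect(w):
    c,sz,a=cv2.minAreaRect(w[:,:2].astype(np.float32)); a=a if sz[0]>sz[1] else a+90
    return 'n',len(w),'c',np.round(c,4),'mean',w.mean(0).round(4),'size',np.round(sz,4),'yaw',round(np.radians(a)%np.pi,3)
def colrect(p,mask,z,c,rad):
    ys,xs=np.where(mask); w=np.array([pt(p,a,b,z) for a,b in zip(xs,ys)]); w=w[np.hypot(w[:,0]-c[0],w[:,1]-c[1])<rad]
    return rect(w)
E
python3 - <<'E'
from h import *
p=r.camera('wrist'); save(p,'w10'); s=r.observe(); print(s['t'],s['ee_pos'],s['orientation'])
print(depthrect(p,(.4345,-.341),.07,.022,.035))
im=p['color'];g=im.mean(2)
for d in r.search_frame(p,'carton_tray')[:2]+r.search_frame(p,'slide_carton')[:2]: print(d['score'],pt(p,d['centre'][0]*640,d['centre'][1]*480).round(3))
print('tray',colrect(p,(g>225)&(np.arange(480)[:,None]<300),.004,(.5717,-.356),.07))
print(plan(.4345,-.341,.10,2.364-np.pi))
E
```

```text
13.85 [ 0.43344953 -0.34279753  0.35741395] [ 3.14145494e+00  2.52917137e-03 -7.80146999e-01]
('n', 2827, 'c', array([ 0.433 , -0.3399]), 'mean', array([ 0.4343, -0.3412,  0.0301]), 'size', array([0.0325, 0.0826]), 'yaw', np.float64(2.352))
0.97 [ 0.572 -0.357  0.002]
0.85 [ 0.435 -0.346  0.031]
tray ('n', 5646, 'c', array([ 0.5714, -0.3552]), 'mean', array([ 0.5727, -0.3569,  0.004 ]), 'size', array([0.0486, 0.0989]), 'yaw', np.float64(2.145))
(array([ 0.3, -0. , 59. ]), 0.0)
```

Emit:
apply_moves(
  targets=[
    {"dx":-1.5,"dy":0,"dz":45,"twist":0.01,"jaw":60},
    {"dx":-1.5,"dy":0,"dz":90,"twist":0.01,"jaw":60},
    {"dx":-1.5,"dy":0,"dz":125,"twist":0.01,"jaw":60},
    {"dx":-1.5,"dy":0,"dz":143,"twist":0.01,"jaw":60},
    {"dx":-1.5,"dy":0,"dz":148,"twist":0.01,"jaw":60},
    {"dx":-1.5,"dy":0,"dz":148,"twist":0.01,"jaw":60},
    {"dx":-1.5,"dy":0,"dz":148,"twist":0.01,"jaw":45},
    {"dx":-1.5,"dy":0,"dz":148,"twist":0.01,"jaw":28},
    {"dx":-1.5,"dy":0,"dz":148,"twist":0.01,"jaw":28},
    {"dx":-1.5,"dy":0,"dz":148,"twist":0.01,"jaw":28},
    {"dx":-1.5,"dy":0,"dz":148,"twist":0.01,"jaw":28},
    {"dx":-1.5,"dy":0,"dz":148,"twist":0.01,"jaw":28},
  ],
  grip_force=15,
)

```text
t: 15.15
ee_pos: [0.4333, -0.3403, 0.2117]
orientation: [-3.142, -0.001, -0.787]
wrist_force: [-0.5, 0.8, 6.2]
finger_gap: 0.0322
gripper_force: 15.0
```

Emit:
apply_moves(
  targets=[
    {"dx":0,"dy":0,"dz":-15,"twist":0,"jaw":28},
    {"dx":0,"dy":0,"dz":-50,"twist":0,"jaw":28},
    {"dx":0,"dy":0,"dz":-60,"twist":0,"jaw":28},
    {"dx":40,"dy":-32,"dz":-60,"twist":0.1,"jaw":28},
    {"dx":80,"dy":-64,"dz":-60,"twist":0.2,"jaw":28},
    {"dx":108,"dy":-87,"dz":-60,"twist":0.209,"jaw":28},
    {"dx":108,"dy":-87,"dz":-60,"twist":0.209,"jaw":28},
    {"dx":108,"dy":-87,"dz":-60,"twist":0.209,"jaw":28},
    {"dx":108,"dy":-87,"dz":-40,"twist":0.209,"jaw":28},
    {"dx":108,"dy":-87,"dz":-20,"twist":0.209,"jaw":28},
    {"dx":108,"dy":-87,"dz":-20,"twist":0.209,"jaw":28},
    {"dx":108,"dy":-87,"dz":-20,"twist":0.209,"jaw":28},
  ],
)

```text
t: 16.35
ee_pos: [0.5704, -0.3556, 0.2319]
orientation: [3.142, 0.0, -0.997]
wrist_force: [1.0, -0.6, -1.3]
finger_gap: 0.0321
gripper_force: 15.0
```

Run:
```python
from h import *
p=r.camera('wrist'); save(p,'w11'); s=r.observe(); print(s['t'],s['ee_pos'],s['orientation'],s['finger_gap'],s['wrist_force'])
print(depthrect(p,(.5715,-.3555),.07,.04,.065)); print(plan(.5715,-.3555,.0152,2.145-np.pi))
```

```text
16.4 [ 0.57071837 -0.35562626  0.23249984] [-3.14118383e+00 -1.08551449e-03 -9.96552944e-01] 0.032206913768981056 [-0.35875636 -0.24970454 -0.9243386 ]
('n', 9298, 'c', array([ 0.5721, -0.3576]), 'mean', array([ 0.5738, -0.3602,  0.0506]), 'size', array([0.0565, 0.0763]), 'yaw', np.float64(2.132))
(array([ 0.3, -0.7, 18.3]), 0.0)
```

Emit:
apply_moves(
  targets=[
    {"dx":0,"dy":-1,"dz":9,"twist":0,"jaw":28},
    {"dx":0,"dy":-1,"dz":14,"twist":0,"jaw":28},
    {"dx":0,"dy":-1,"dz":17,"twist":0,"jaw":28},
    {"dx":0,"dy":-1,"dz":18,"twist":0,"jaw":28},
    {"dx":0,"dy":-1,"dz":18.5,"twist":0,"jaw":28},
    {"dx":0,"dy":-1,"dz":18.5,"twist":0,"jaw":28},
  ],
)

```text
t: 17.0
ee_pos: [0.5719, -0.3549, 0.2139]
orientation: [3.142, -0.0, -0.996]
wrist_force: [-5.9, 2.3, 11.0]
finger_gap: 0.0326
gripper_force: 15.0
```

Emit:
apply_moves(
  targets=[
    {"dx":0,"dy":0,"dz":0,"twist":0,"jaw":36},
    {"dx":0,"dy":0,"dz":0,"twist":0,"jaw":48},
    {"dx":0,"dy":0,"dz":0,"twist":0,"jaw":60},
    {"dx":0,"dy":0,"dz":0,"twist":0,"jaw":60},
    {"dx":0,"dy":0,"dz":-50,"twist":0,"jaw":60},
    {"dx":0,"dy":0,"dz":-100,"twist":0,"jaw":60},
    {"dx":0,"dy":0,"dz":-140,"twist":0,"jaw":60},
    {"dx":0,"dy":0,"dz":-140,"twist":0,"jaw":60},
  ],
)

```text
t: 17.8
ee_pos: [0.5721, -0.3549, 0.3595]
orientation: [-3.138, -0.009, -0.996]
wrist_force: [0.2, -0.8, -0.1]
finger_gap: 0.0596
gripper_force: 0.0
```

Run:
```python
from h import *
p=r.camera('wrist'); save(p,'w12'); s=r.observe(); print(s['t'],s['ee_pos'],s['orientation'],s['q'])
print('carton',depthrect(p,(.5715,-.3555),.07,.024,.04))
g=p['color'].mean(2)
print('tray rim',colrect(p,(g<55)&(np.arange(480)[:,None]<300),.006,(.5715,-.3555),.068))
print(plan(.43,.0072,.05,1.995-np.pi))
```

```text
17.85 [ 0.57193484 -0.3548288   0.35569074] [-3.1395936  -0.00486237 -0.9962268 ] [-6.09692277e-01  6.15294846e-01  1.18230300e+00  1.90658661e-05
  1.33873757e+00  1.95732165e+00]
carton ('n', 2832, 'c', array([ 0.5715, -0.3539]), 'mean', array([ 0.5724, -0.3554,  0.0327]), 'size', array([0.0325, 0.0825]), 'yaw', np.float64(2.141))
tray rim ('n', 799, 'c', array([ 0.5715, -0.3551]), 'mean', array([ 0.5753, -0.3632,  0.006 ]), 'size', array([0.0566, 0.1061]), 'yaw', np.float64(2.146))
(array([-381.5,  -77.4,  105. ]), 0.15)
```

Emit:
apply_moves(
  targets=[
    {"dx":-381,"dy":-77,"dz":0,"twist":-1.7,"jaw":40},
    {"dx":-381,"dy":-77,"dz":0,"twist":-1.7,"jaw":40},
    {"dx":-381,"dy":-77,"dz":0,"twist":-1.7,"jaw":40},
    {"dx":-381,"dy":-77,"dz":0,"twist":-1.7,"jaw":40},
    {"dx":-381,"dy":-77,"dz":0,"twist":-1.7,"jaw":40},
    {"dx":-381,"dy":-77,"dz":0,"twist":-1.7,"jaw":40},
    {"dx":-381,"dy":-77,"dz":0,"twist":-1.7,"jaw":40},
    {"dx":-381,"dy":-77,"dz":0,"twist":-1.7,"jaw":40},
    {"dx":-381,"dy":-77,"dz":0,"twist":-1.7,"jaw":40},
    {"dx":-381,"dy":-77,"dz":0,"twist":-1.7,"jaw":40},
    {"dx":-381,"dy":-77,"dz":0,"twist":-1.7,"jaw":40},
    {"dx":-381,"dy":-77,"dz":0,"twist":-1.7,"jaw":40},
  ],
)

```text
t: 19.05
ee_pos: [0.4292, 0.007, 0.3514]
orientation: [-3.14, 0.002, 0.71]
wrist_force: [-0.8, -0.0, 0.1]
finger_gap: 0.04
gripper_force: 0.0
```

Emit:
apply_moves(
  targets=[
    {"dx":0,"dy":0,"dz":0,"twist":-1.291,"jaw":40},
    {"dx":0,"dy":0,"dz":0,"twist":-1.291,"jaw":40},
    {"dx":0,"dy":0,"dz":0,"twist":-1.291,"jaw":40},
    {"dx":0,"dy":0,"dz":0,"twist":-1.291,"jaw":40},
    {"dx":0,"dy":0,"dz":0,"twist":-1.291,"jaw":40},
    {"dx":0,"dy":0,"dz":0,"twist":-1.291,"jaw":40},
    {"dx":0,"dy":0,"dz":0,"twist":-1.291,"jaw":40},
    {"dx":0,"dy":0,"dz":0,"twist":-1.291,"jaw":40},
    {"dx":0,"dy":0,"dz":0,"twist":-1.291,"jaw":40},
    {"dx":0,"dy":0,"dz":0,"twist":-1.291,"jaw":40},
  ],
)

```text
t: 20.05
ee_pos: [0.4293, 0.0069, 0.3515]
orientation: [-3.14, -0.001, 1.996]
wrist_force: [0.1, -0.7, 0.2]
finger_gap: 0.0399
gripper_force: 0.0
```

Run:
```python
from h import *
p=r.camera('wrist'); save(p,'w13'); s=r.observe(); print(s['t'],s['ee_pos'],s['orientation'],s['q'],s['wrist_force'])
print(depthrect(p,(.43,.0072),.08,.007,.02))
g=p['color'].mean(2)
print(colrect(p,(g<55)&(np.arange(480)[:,None]<305),.012,(.43,.0072),.09))
print(plan(.43,.0072,.006,1.995))
```

```text
20.1 [0.42934062 0.00686415 0.35169905] [-3.14010737e+00 -8.16784760e-04  1.99265219e+00] [-6.93566275e-02  8.61863777e-02  1.90683977e+00  2.14803245e-05
  1.15026144e+00 -4.91221883e-01] [-0.56050751  0.72785584  1.6880723 ]
('n', 1543, 'c', array([0.4302, 0.0091]), 'mean', array([0.4289, 0.012 , 0.012 ]), 'size', array([0.0124, 0.1341]), 'yaw', np.float64(1.992))
('n', 1894, 'c', array([ 0.4212, -0.0158]), 'mean', array([ 0.4361, -0.0049,  0.012 ]), 'size', array([0.092 , 0.1546]), 'yaw', np.float64(2.281))
(array([-1.000e-01,  1.000e+00,  1.467e+02]), -0.002)
```

Emit:
apply_moves(
  targets=[
    {"dx":1,"dy":1,"dz":45,"twist":0,"jaw":40},
    {"dx":1,"dy":1,"dz":90,"twist":0,"jaw":40},
    {"dx":1,"dy":1,"dz":125,"twist":0,"jaw":40},
    {"dx":1,"dy":1,"dz":141,"twist":0,"jaw":40},
    {"dx":1,"dy":1,"dz":146,"twist":0,"jaw":40},
    {"dx":1,"dy":1,"dz":146,"twist":0,"jaw":40},
    {"dx":1,"dy":1,"dz":146,"twist":0,"jaw":25},
    {"dx":1,"dy":1,"dz":146,"twist":0,"jaw":8},
    {"dx":1,"dy":1,"dz":146,"twist":0,"jaw":8},
    {"dx":1,"dy":1,"dz":146,"twist":0,"jaw":8},
    {"dx":1,"dy":1,"dz":146,"twist":0,"jaw":8},
    {"dx":1,"dy":1,"dz":146,"twist":0,"jaw":8},
  ],
  grip_force=12,
)

```text
t: 21.3
ee_pos: [0.4301, 0.0082, 0.2071]
orientation: [3.141, 0.0, 1.995]
wrist_force: [-1.4, 0.1, 6.9]
finger_gap: 0.013
gripper_force: 12.0
```

Emit:
apply_moves(
  targets=[
    {"dx":0,"dy":0,"dz":-15,"twist":0,"jaw":8},
    {"dx":0,"dy":0,"dz":-55,"twist":0,"jaw":8},
    {"dx":0,"dy":0,"dz":-100,"twist":0,"jaw":8},
    {"dx":0,"dy":0,"dz":-145,"twist":0,"jaw":8},
    {"dx":0,"dy":0,"dz":-160,"twist":0,"jaw":8},
    {"dx":0,"dy":0,"dz":-160,"twist":0,"jaw":8},
    {"dx":0,"dy":0,"dz":-160,"twist":0,"jaw":8},
  ],
)

```text
t: 22.0
ee_pos: [0.4297, 0.0082, 0.3658]
orientation: [-3.141, -0.0, 1.995]
wrist_force: [0.1, -0.5, -0.6]
finger_gap: 0.0132
gripper_force: 12.0
```

Run:
```python
from h import *
p=r.camera('wrist'); save(p,'w14'); s=r.observe(); print(s['t'],s['ee_pos'],s['orientation'],s['finger_gap'],s['wrist_force'])
print(depthrect(p,s['ee_pos'][:2],.1,.15,.19))
print(plan(.5793,.3544,.06,2.183))
```

```text
22.05 [0.42976486 0.00817764 0.36528877] [-3.13979903e+00 -9.82763267e-04  1.99471382e+00] 0.012684199304030096 [-0.32995142 -0.75339976 -1.12605382]
('n', 4522, 'c', array([0.425 , 0.0189]), 'mean', array([0.424 , 0.022 , 0.1721]), 'size', array([0.0362, 0.1114]), 'yaw', np.float64(2.21))
(array([254. , 278.9, 106. ]), -0.188)
```

Emit:
apply_moves(
  targets=[
    {"dx":254,"dy":279,"dz":0,"twist":-0.188,"jaw":8},
    {"dx":254,"dy":279,"dz":0,"twist":-0.188,"jaw":8},
    {"dx":254,"dy":279,"dz":0,"twist":-0.188,"jaw":8},
    {"dx":254,"dy":279,"dz":0,"twist":-0.188,"jaw":8},
    {"dx":254,"dy":279,"dz":0,"twist":-0.188,"jaw":8},
    {"dx":254,"dy":279,"dz":0,"twist":-0.188,"jaw":8},
    {"dx":254,"dy":279,"dz":0,"twist":-0.188,"jaw":8},
    {"dx":254,"dy":279,"dz":0,"twist":-0.188,"jaw":8},
    {"dx":254,"dy":279,"dz":0,"twist":-0.188,"jaw":8},
    {"dx":254,"dy":279,"dz":40,"twist":-0.188,"jaw":8},
    {"dx":254,"dy":279,"dz":80,"twist":-0.188,"jaw":8},
    {"dx":254,"dy":279,"dz":80,"twist":-0.188,"jaw":8},
  ],
)

```text
t: 23.25
ee_pos: [0.5788, 0.3534, 0.2794]
orientation: [-3.13, -0.001, 2.182]
wrist_force: [-0.1, -0.4, -0.6]
finger_gap: 0.0129
gripper_force: 12.0
```

Run:
```python
from h import *
p=r.camera('wrist'); save(p,'w15'); s=r.observe(); print(s['t'],s['ee_pos'],s['orientation'],s['finger_gap'],s['wrist_force'])
g=p['color'].mean(2); m=(g>200)&(np.arange(480)[:,None]<300)
print('visible floor',colrect(p,m,.003,(.5793,.3544),.085))
q=r.camera('top'); gt=q['color'].mean(2); print('top floor',colrect(q,gt>145,.003,(.5793,.3544),.085))
print('marker',depthrect(p,s['ee_pos'][:2],.09,.085,.102))
print(plan(.5793,.3544,.0095,2.183))
```

```text
23.3 [0.57946521 0.35375744 0.28362204] [-3.13527060e+00 -7.03035778e-04  2.18229647e+00] 0.01292620109211297 [1.26715372 0.26999972 1.3002405 ]
visible floor ('n', 3853, 'c', array([0.576 , 0.3733]), 'mean', array([0.561 , 0.3885, 0.003 ]), 'size', array([0.1319, 0.1594]), 'yaw', np.float64(3.043))
top floor ('n', 0, 'c', array([0., 0.]), 'mean', array([nan, nan, nan]), 'size', array([0., 0.]), 'yaw', np.float64(1.571))
marker ('n', 1566, 'c', array([0.57  , 0.3626]), 'mean', array([0.5703, 0.363 , 0.0888]), 'size', array([0.0356, 0.105 ]), 'yaw', np.float64(2.456))
(array([ 0.6, -0.2, 78.1]), -0.001)h.py:29: RuntimeWarning: Mean of empty slice.
  return 'n',len(w),'c',np.round(c,4),'mean',w.mean(0).round(4),'size',np.round(sz,4),'yaw',round(np.radians(a)%np.pi,3)
  ret = um.true_divide(
```

Emit:
apply_moves(
  targets=[
    {"dx":0.5,"dy":0,"dz":25,"twist":0,"jaw":8},
    {"dx":0.5,"dy":0,"dz":50,"twist":0,"jaw":8},
    {"dx":0.5,"dy":0,"dz":66,"twist":0,"jaw":8},
    {"dx":0.5,"dy":0,"dz":66,"twist":0,"jaw":8},
    {"dx":0.5,"dy":0,"dz":66,"twist":0,"jaw":8},
  ],
)

```text
t: 23.85
ee_pos: [0.5799, 0.355, 0.2223]
orientation: [3.14, 0.0, 2.183]
wrist_force: [-0.4, -0.3, 0.4]
finger_gap: 0.013
gripper_force: 12.0
```

Run:
```python
from h import *
p=r.camera('wrist'); save(p,'w16'); s=r.observe(); print(s['t'],s['ee_pos'],s['orientation'],s['finger_gap'],s['wrist_force'])
print(plan(.5793,.3544,.0106,2.183))
```

```text
23.9 [0.579891   0.35503424 0.22267324] [3.13906767e+00 3.36884124e-04 2.18276576e+00] 0.012858881577697717 [-0.05022207 -0.60663425  0.64229692]
(array([-0.2, -0.9, 13.1]), -0.0)
```

View pics/w16.png

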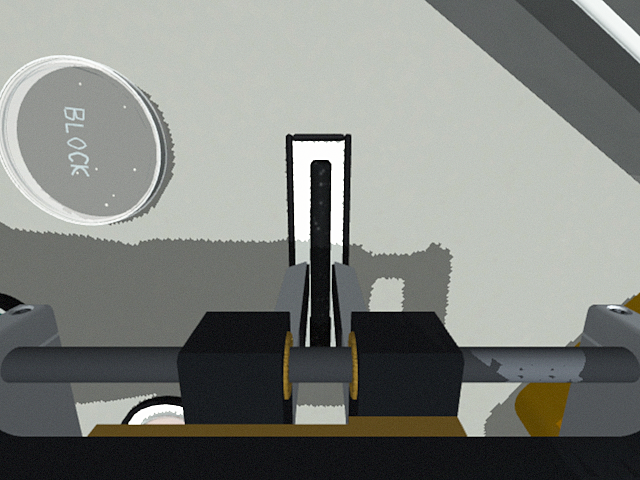

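The marker (column 320) is centred in its tray (287–351), with its end inside the rim (row 160 against 141). Lowering and releasing.

Emit:
apply_moves(
  targets=[
    {"dx":0,"dy":-0.5,"dz":7,"twist":0,"jaw":8},
    {"dx":0,"dy":-0.5,"dz":11,"twist":0,"jaw":8},
    {"dx":0,"dy":-0.5,"dz":13,"twist":0,"jaw":8},
    {"dx":0,"dy":-0.5,"dz":13,"twist":0,"jaw":8},
    {"dx":0,"dy":-0.5,"dz":13,"twist":0,"jaw":8},
  ],
)

```text
t: 24.4
ee_pos: [0.5791, 0.3546, 0.2085]
orientation: [3.141, 0.0, 2.183]
wrist_force: [-2.2, -1.6, 6.6]
finger_gap: 0.0127
gripper_force: 12.0
```

Emit:
apply_moves(
  targets=[
    {"dx":0,"dy":0,"dz":0,"twist":0,"jaw":16},
    {"dx":0,"dy":0,"dz":0,"twist":0,"jaw":28},
    {"dx":0,"dy":0,"dz":0,"twist":0,"jaw":40},
    {"dx":0,"dy":0,"dz":0,"twist":0,"jaw":40},
    {"dx":0,"dy":0,"dz":-50,"twist":0,"jaw":40},
    {"dx":0,"dy":0,"dz":-100,"twist":0,"jaw":40},
    {"dx":0,"dy":0,"dz":-150,"twist":0,"jaw":40},
    {"dx":0,"dy":0,"dz":-150,"twist":0,"jaw":40},
    {"dx":0,"dy":0,"dz":-150,"twist":0,"jaw":40},
  ],
)

```text
t: 25.3
ee_pos: [0.579, 0.3545, 0.3585]
orientation: [3.14, 0.0, 2.183]
wrist_force: [-0.1, -0.0, -0.9]
finger_gap: 0.0402
gripper_force: 0.0
```

Run:
```python
from h import *
p=r.camera('wrist'); s=r.observe(); print(s['t'],s['ee_pos'],s['finger_gap'])
print('marker',depthrect(p,(.5793,.3544),.08,.0095,.03))
g=p['color'].mean(2)
print('rim+marker',colrect(p,(g<60)&(np.arange(480)[:,None]<300),.006,(.5793,.3544),.087))
q=r.camera('top'); save(q,'topend')
for n in ['tube','small_dish','slide_carton','big_dish_1']:
    for d in r.search_frame(q,n)[:3]: print(n,round(d['score'],2),pt(q,d['centre'][0]*640,d['centre'][1]*480).round(3))
c=r.camera('scene')
for n in ['tube','tube_cup']:
    for d in r.search_frame(c,n)[:2]: print('scene',n,round(d['score'],2),pt(c,d['centre'][0]*640,d['centre'][1]*480).round(3))
```

```text
25.35 [0.578957   0.35450886 0.35670542] 0.040186470631597276
marker ('n', 1543, 'c', array([0.5796, 0.3558]), 'mean', array([0.5775, 0.3583, 0.0143]), 'size', array([0.0127, 0.135 ]), 'yaw', np.float64(2.178))
rim+marker ('n', 2809, 'c', array([0.5791, 0.3561]), 'mean', array([0.5827, 0.3499, 0.006 ]), 'size', array([0.0937, 0.1579]), 'yaw', np.float64(2.182))
tube 0.71 [0.429 0.19  0.01 ]
small_dish 0.57 [ 0.352 -0.143  0.009]
slide_carton 0.72 [ 0.566 -0.346  0.03 ]
big_dish_1 0.93 [ 0.562 -0.18   0.015]
scene tube 0.53 [0.418 0.182 0.026]
```

```bash
python3 -c "
from cell import r
print(r.finish_job())"
```

```text
the job is handed in; nothing more can be done
None
```

I handed the job in at about 25 s: the tube, small dish, slide carton and marker, placed in that order, each sit in their trays and are let go, and I did not touch the two big dark dishes.

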